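# Set the column selector by its clicks and lock it

## Task

Set the unmarked column selector to its fourth port and lock it there: the ports are felt as clicks, and the fourth port is the fourth click clockwise (seen from above) counted from the resting place next to the knob's anticlockwise stop (that place itself is zero). Then push the red lock pin fully down, which it only does at that port; turn the knob gently, never straining it against its stops, do not force the pin, and leave the other things on the bench where they are.

Things in the scene. Friction and masses are not known exactly. Their poses are not given: they have to be found in the camera images.
- selector: Light grey column selector, a fixed box 180 x 180 mm and 56 mm high; origin at the centre of its underside, z up. The knob stands in the middle of its lid; the lock pin stands on the lid 74 mm from the knob's axis along the box's -x. Steel port fittings stick out 16 mm from its +x face.
- knob_grip (a point): Point on the knob's vertical axis, 31 mm above the selector's lid, a good height to grip. The dark grip bar, white line on top, is 44 mm long along this frame's x, 14 mm wide along its y, and stands from 8 to 42 mm above the lid on a grey disc of 26 mm radius. The frame turns with the knob; z up. The bar's angle does not tell the port: the knob was clamped on its shaft at an arbitrary angle.
- shaft (a point): Where the shaft passes the lid. It has rests 18 to 26 degrees apart, uneven, between two stops. The anticlockwise stop is 6 degrees past rest zero; freed there, the shaft springs back to zero. It starts in rest 1, 2 or 3; rest 4 is under 95 degrees from zero; two more follow. Leaving a rest takes 0.1 to 0.25 N m; half way to the next the torque changes sign and draws the shaft on into it.
- knob (a joint): Wind-up in rad of the springy coupling between the knob and its shaft: 0 when no torque acts, positive when the knob is being turned clockwise, 2.25 N m per rad (so about 0.05 to 0.11 just before a click, and steadily rising only at a stop). More than 0.22 either way (0.5 N m) strains it.
- pin_top (a point): Centre of the top of the lock pin's red mushroom head, 20 mm across, 9 mm thick, on a yellow stem; 26 mm above the selector's lid when up, 16 mm when fully down. It moves straight down.
- pin (a joint): Travel of the lock pin downwards, m: 0 up, 0.010 fully down. It resists with about 3.5 N and stays where it is left. At any port but the fourth it is blocked after 3 mm.
- vial_blue: Amber sample vial with blue cap, 15 mm across, 34 mm high, standing on a far corner of the selector's lid; leave it. Origin at the centre of its underside.
- vial_white: Amber sample vial with white cap, 15 mm across, 34 mm high, on the other far corner of the lid; leave it. Origin at the centre of its underside.
- wrench: Steel wrench 130 mm long lying on the bench beside the selector; leave it.
- bottle: Clear bottle with blue cap, 64 mm across, 130 mm high, standing behind the selector; leave it. Origin at the centre of its underside.
- mouse: Grey computer mouse, 100 x 60 mm, 32 mm high, on the bench; leave it.
- notes: Yellow block of notes, 76 x 76 x 18 mm; leave it.
- column: Steel chromatography column 140 mm long, 22 mm thick, lying on the bench; leave it.

How it is judged (in metres and radians):
At the end, for the whole second after the job is handed in: The lock pin is fully down (at least 9 of its 10 mm), and the knob is left unstrained (wind-up within 0.05 rad) (value of joint pin above 0.009 m and value of joint knob between -0.05 and 0.05 rad); the robot touches nothing.
It fails at once if the knob is strained against a stop or a locked shaft (wind-up over 0.22 rad, 0.5 N m) (value of joint knob above 0.22 rad or value of joint knob below -0.22 rad).
It fails at once if the pin is forced where it is blocked (over 12 N while it is 2 to 5 mm down) (value of joint pin between 0.002 and 0.005 m and contact force between the fingers and pin above 12 N).
It fails at once if the pin is pushed with over 25 N (contact force between anything else and pin above 25 N).
It fails at once if another thing on the bench or lid is moved by more than 15 mm (distance of any of vial_blue, vial_white, wrench, bottle, mouse, notes, column from where it was at the start of the episode above 0.015 m).
It also fails if it takes over 72 s, if anything falls off the work surface, if the arm or the gripper's body presses on something with over 40 N, if the wrist force passes 120 N, or if a joint passes its speed limit or range.

## Robot

A 7-joint arm with a two-finger parallel gripper is mounted at the origin on the work surface. World frame = base frame: x ahead of the robot, y to its left, z up, the work surface at z = 0. Lengths are in mm, angles in rad, forces in N, time in s.
With the tool pointing down it reaches from about 425 to 1025 mm from the base axis. Payload 9.4 kg.
Tool frame: the origin (TCP) lies midway between the tips of the shut fingers; the grasp point (between the pads) lies 19 mm behind it; x points along the fingers, y is the direction in which the jaws open and shut, and the axes are right-handed (so a half turn about x gives the same grasp; the last joint's range is limited). The gripper opens to 85 mm and grips with 20 to 120 N. Pads are 22 mm wide; open, the fingers measure 114 mm over their backs; the gripper's body (76 mm by 85 mm) begins 54 mm behind the grasp point. The pads swing forward as they close: fully open they stand 13 mm farther back than shut.
Start: joints at [-1.306, 0.599, -0.003, 1.599, 0.002, 0.943, -0.08], TCP at [243.012, 683.059, 231.275] pointing down, gripper open.
Joint ranges: [-2.57, 2.57], [-0.35, 1.97], [-1.29, 1.29], [0.11, 2.56], [-1.05, 4.19], [0.11, 1.86], [-2.63, 2.63]. Speed limits (rad/s): [2.22, 2.22, 3.01, 3.01, 3.14, 3.14, 3.14].

## Interface

Orientations are given as a rotation vector (axis times angle).
In Python, from workcell import * gives the robot as it stands.
- The arm moves only by the tool carry_out, never from a script. Its argument "deltas" is a list of rows, each an object of numbers: "gripper": the finger opening in cm, from 0 to 8.54; "dx", "dy", "dz": the shift along the tool's x, y, z in cm; "turn": the turn about the tool's x in rad. A call has 1 to 10 rows; each row is the pose to reach, as a shift and turn from the pose commanded when the call began, along the tool's axes at that moment; what a row does not reach only later rows make up. A row lasts 1/12 s, in which the tool goes at most 41.7 mm and 7.16 degrees, less where a joint would pass 70% of its speed; a pose out of reach is approached as far as the arm can. A call with a gripper value outside its range is refused whole. The fingers move at their own pace and stop on an object; the grip force is fixed at half the most. Time passes only in rows, so rows that repeat a pose let the fingers close. It gives the time, the measured TCP pose, the force and the opening at its end, in the units of the state.
- read_state(): the state, without advancing time (a new reading comes with each control period).
- camera(name): name is "side" or "top" or "wrist"; returns a dict with "color" (420x560x3 uint8, red, green, blue), "depth" (420x560 float32, mm along the optical axis (not along the pixel's ray), 0 where there is no reading), "mtx" (3x3 intrinsics, pixels), "R" (3x3) and "t" (3): a world point X has camera coordinates R X + t; the wrist camera has in their place "tool_from_camera" (4x4, takes a point from camera to tool coordinates, whose origin is the TCP and whose axes are the tool frame's). Camera axes: x right, y down, z forward; pixel columns grow to the right and rows downward; lengths in mm; the calibration is good to about 2 mm. A picture is of the moment at which its call begins: read the wrist's pose just before it.
- finish_job(): hands the job in, once; it reports no verdict.
The state is a dict: "time_s": time; "qpos": joint angles; "joint_vel": joint speeds; "tau": joint torques, N m; "eef_pos": TCP position; "ee_rot": TCP orientation; "ft_force": force on the tool from outside, world axes, zero at the start; "torque": the same for the moment, N m; "finger_gap": finger opening in mm.
Only numpy, scipy, OpenCV 4.12 (cv2) and the standard library are available. Lean on these libraries where they do the work, as an engineer would, in place of code of your own. Each camera call takes 0.05 s, during which the arm holds its last target.

## Working session

There is one attempt and no reset: what is moved stays moved. The work goes in short steps, Python scripts to look and compute and a tool call to move; the robot and the scene stay as the last step left them, time stands still between calls to the robot, and variables do not carry over. Pictures are saved under pics/ and viewed, and the job is handed in when it is done.

Besides the shell and the picture viewer there is one more tool, called after "Call:" as name(argument=value, ...) on one line, values as JSON. carry_out: Moves the arm, as the interface text tells. Its arguments: {"type":"object","properties":{"deltas":{"type":"array"}},"required":["deltas"]}

```bash
mkdir -p pics; ls
python3 - <<'E'
from workcell import *
import cv2,numpy as np
s=read_state();print(s)
for n in["top","side","wrist"]:
    c=camera(n);cv2.imwrite(f"pics/{n}0.png",c["color"][:,:,::-1]);np.savez(f"{n}0.npz",**c)
    print(n,c["mtx"].tolist(),[c[k].round(3).tolist() for k in("R","t","tool_from_camera") if k in c])
E
```

```text
pics
{'time_s': 0.0, 'qpos': array([-1.30573088,  0.60009536, -0.00255243,  1.60014496,  0.0018106 ,
        0.94290812, -0.07980339]), 'joint_vel': array([-5.18641347e-04,  1.10528195e-03,  7.33577840e-04, -3.78975430e-04,
       -1.86809828e-03, -4.28929300e-06, -1.78961067e-03]), 'tau': array([-1.19229429e-03, -7.76438642e+01,  1.56441227e+00, -2.58011019e+01,
        1.22415592e-02,  8.94150522e-03, -3.17257602e-06]), 'eef_pos': array([242.83658432, 682.61019601, 230.43294888]), 'ee_rot': array([ 0.26691446,  1.55423356, -0.26935754]), 'ft_force': array([ 0.3213888 , -0.02137424, -0.10935835]), 'torque': array([ 0.02259405, -0.01806247, -0.00248754]), 'finger_gap': 85.08905568154061}
top [[497.15850316061335, 0.0, 282.11918425431645], [0.0, 497.15850316061335, 212.2397801802575], [0.0, 0.0, 1.0]] [[[-0.008, -1.0, -0.017], [-0.984, 0.011, -0.179], [0.179, 0.015, -0.984]], [117.305, 588.934, 1301.146]]
side [[391.36086874169973, 0.0, 277.524175607612], [0.0, 391.36086874169973, 210.65567002619264], [0.0, 0.0, 1.0]] [[[0.996, -0.094, -0.013], [-0.074, -0.681, -0.729], [0.06, 0.726, -0.685]], [-560.928, 179.497, 898.729]]
wrist [[308.2370568161536, 0.0, 278.2492443849048], [0.0, 308.2370568161536, 208.76397852491564], [0.0, 0.0, 1.0]] [[[-0.001, -0.31, 0.951, -141.939], [1.0, 0.001, 0.002, -0.462], [-0.002, 0.951, 0.31, -79.543], [0.0, 0.0, 0.0, 1.0]]]
```

View pics/top0.png

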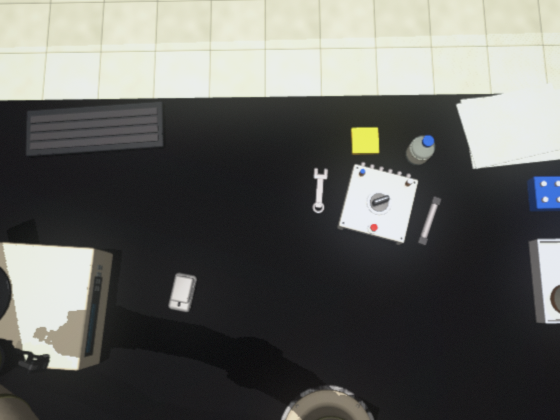

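View pics/side0.png

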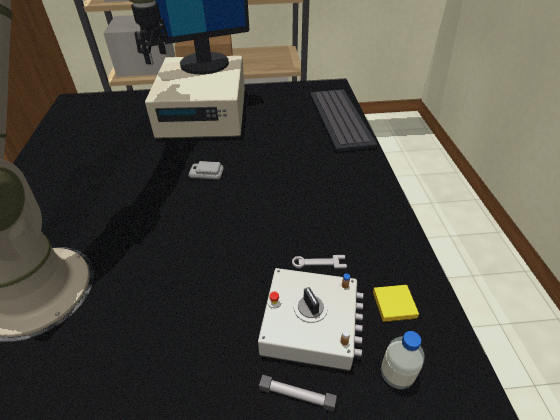

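View pics/wrist0.png

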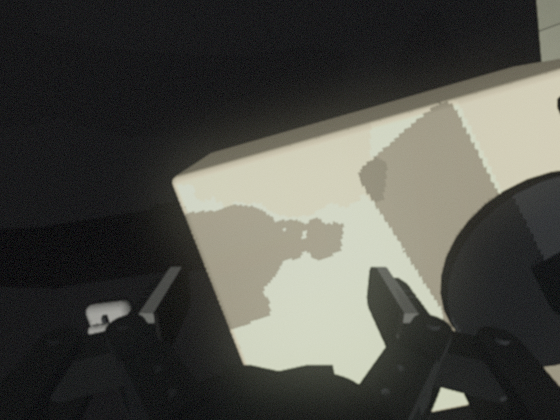

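The top view shows the selector around (378,203), knob bar at (380,200) and red pin at (374,227). The side view shows the pin at (274,296) and the knob at (311,302). The wrist view shows only the instrument under the gripper. Next I measure.

```bash
cat > h.py <<'E'
import numpy as np,cv2
from scipy.spatial.transform import Rotation as Ro
def ray(c,uv,z,RT=None):
    R,t=(c["R"],c["t"]) if RT is None else RT
    K=c["mtx"];d=np.linalg.inv(K)@np.array([uv[0],uv[1],1.])
    C=-R.T@t;D=R.T@d
    return C+D*(z-C[2])/D[2]
def proj(c,X,RT=None):
    R,t=(c["R"],c["t"]) if RT is None else RT
    p=R@np.asarray(X,float)+t;q=c["mtx"]@p;return q[:2]/q[2]
def wristRT(c,s):
    T=c["tool_from_camera"];Rt=Ro.from_rotvec(s["ee_rot"]).as_matrix()
    R=Rt@T[:3,:3];t=Rt@T[:3,3]+s["eef_pos"]
    return R.T,-R.T@t
E
python3 - <<'E'
from h import *
for n in["top","side"]:
    c=dict(np.load(n+"0.npz"));im=c["color"];h=cv2.cvtColor(im,cv2.COLOR_RGB2HSV)
    red=((h[...,0]<8)|(h[...,0]>172))&(h[...,1]>150)&(h[...,2]>100)
    roi=np.zeros(red.shape,bool)
    if n=="top": roi[150:260,320:430]=1
    else: roi[250:380,240:370]=1
    ys,xs=np.nonzero(red&roi);uv=(xs.mean(),ys.mean());print(n,"red",len(xs),uv,ray(c,uv,80))
    w=((im.min(2)>150)&roi).astype(np.uint8)
    cs,_=cv2.findContours(w,0,2);k=max(cs,key=cv2.contourArea)
    r=cv2.minAreaRect(k);print(r);b=cv2.boxPoints(r)
    ap=cv2.approxPolyDP(cv2.convexHull(k),5,True)[:,0];print(ap.tolist())
    P=np.array([ray(c,p,56) for p in ap]);print(P.round(1).tolist())
    f=4
    x0,y0=(320,150) if n=="top" else (240,250)
    crop=im[y0:y0+115,x0:x0+130]
    cv2.imwrite(f"pics/{n}z.png",cv2.resize(crop,None,fx=5,fy=5,interpolation=cv2.INTER_CUBIC)[:,:,::-1])
E
```

```text
top red 21 (np.float64(373.6190476190476), np.float64(226.76190476190476)) [ 543.45906151 -131.13324585   80.        ]
((379.0971374511719, 201.1863555908203), (67.12348175048828, 67.65447235107422), 14.470293045043945)
[[354, 165], [417, 181], [402, 242], [339, 224]]
[[720.1, -88.3, 56.0], [672.5, -259.0, 56.0], [504.9, -209.4, 56.0], [555.6, -42.2, 56.0]]
side red 69 (np.float64(273.9130434782609), np.float64(296.1449275362319)) [ 544.85946938 -131.35455177   80.        ]
((315.24322509765625, 311.5405578613281), (103.57135772705078, 77.92511749267578), 9.462322235107422)
[[275, 269], [355, 279], [361, 352], [351, 357], [258, 341]]
[[554.4, -44.7, 56.0], [722.5, -89.4, 56.0], [694.3, -252.4, 56.0], [673.9, -259.9, 56.0], [507.3, -211.5, 56.0]]
```

```bash
sleep 0
```

```text
(no output)
```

View pics/topz.png

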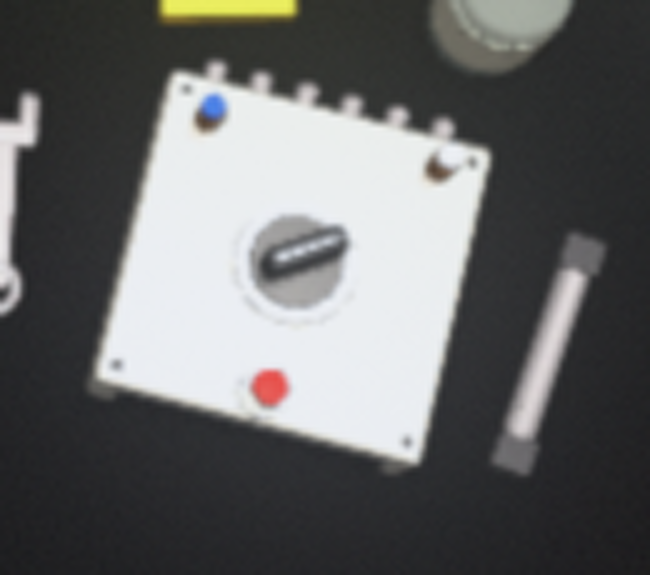

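View pics/sidez.png

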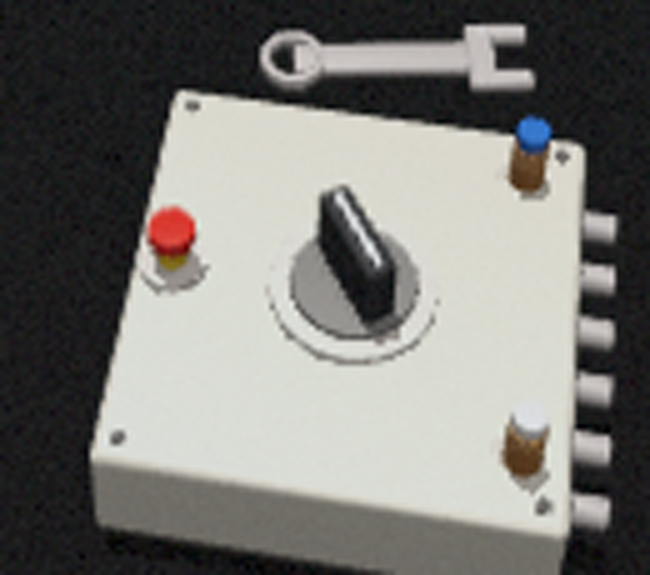

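The zoomed views give the bar line ends at about (374.4,201.6) and (388.4,197.6) in the top picture. The pin and vials are clear of the knob. Next I work out the geometry in tool axes.

Run:
```python
from h import *
from workcell import read_state
c=dict(np.load("top0.npz"));cs=dict(np.load("side0.npz"))
A=ray(c,(374.4,201.6),98);B=ray(c,(388.4,197.6),98);print(A,B,(A+B)/2,np.degrees(np.arctan2(*(B-A)[1::-1])))
# side line ends zoom (337,190),(383,268)
A=ray(cs,(240+337/5,250+190/5),98);B=ray(cs,(240+383/5,250+268/5),98);print(A,B,(A+B)/2,np.degrees(np.arctan2(*(B-A)[1::-1])))
s=read_state();R=Ro.from_rotvec(s["ee_rot"]).as_matrix();print(R.round(4));
print("yaw of tool y",np.degrees(np.arctan2(R[1,1],R[0,1])))
print("delta to knob z170",R.T@(np.array([614.5,-150.5,180])-s["eef_pos"]))
```

```text
[ 607.82324299 -132.88799837   98.        ] [ 618.16256711 -170.19240032   98.        ] [ 612.99290505 -151.54019935   98.        ] -74.5087033164625
[ 611.56458635 -131.49058747   98.        ] [ 623.6446833  -168.81527325   98.        ] [ 617.60463482 -150.15293036   98.        ] -72.06587817347881
[[-3.000e-04  3.351e-01  9.422e-01]
 [-1.100e-03  9.422e-01 -3.351e-01]
 [-1.000e+00 -1.200e-03  1.000e-04]]
yaw of tool y 70.42179003576088
delta to knob z170 [  51.46816014 -660.48352176  629.31824074]
```

Call:
carry_out(deltas=[{"dy":-3,"dz":2.86,"turn":0.05,"gripper":4},{"dy":-6,"dz":5.7,"turn":0.09,"gripper":4},{"dy":-9,"dz":8.57,"turn":0.13,"gripper":4},{"dy":-12,"dz":11.4,"turn":0.17,"gripper":4},{"dy":-15,"dz":14.3,"turn":0.21,"gripper":4},{"dy":-18,"dz":17.1,"turn":0.26,"gripper":4},{"dy":-21,"dz":20,"turn":0.3,"gripper":4},{"dy":-24,"dz":22.86,"turn":0.34,"gripper":4},{"dy":-27,"dz":25.7,"turn":0.38,"gripper":4},{"dy":-30,"dz":28.6,"turn":0.42,"gripper":4}])

```text
schema error: expected keys gripper, dx, dy, dz, turn
```

All five keys are needed in each row.

Call:
carry_out(deltas=[{"dx":0,"dy":-3,"dz":2.86,"turn":0.05,"gripper":4},{"dx":0,"dy":-6,"dz":5.7,"turn":0.09,"gripper":4},{"dx":0,"dy":-9,"dz":8.57,"turn":0.13,"gripper":4},{"dx":0,"dy":-12,"dz":11.4,"turn":0.17,"gripper":4},{"dx":0,"dy":-15,"dz":14.3,"turn":0.21,"gripper":4},{"dx":0,"dy":-18,"dz":17.1,"turn":0.26,"gripper":4},{"dx":0,"dy":-21,"dz":20,"turn":0.3,"gripper":4},{"dx":0,"dy":-24,"dz":22.86,"turn":0.34,"gripper":4},{"dx":0,"dy":-27,"dz":25.7,"turn":0.38,"gripper":4},{"dx":0,"dy":-30,"dz":28.6,"turn":0.42,"gripper":4}])

```text
time_s: 0.98
eef_pos: [412.2, 302.7, 231.3]
ee_rot: [0.597, 1.487, -0.597]
ft_force: [0.8, 0.1, -0.4]
finger_gap: 39.7
```

```bash
cat > st.py <<'E'
from h import *
from workcell import read_state
s=read_state();R=Ro.from_rotvec(s["ee_rot"]).as_matrix()
yaw=np.degrees(np.arctan2(R[1,1],R[0,1]))
print("t",round(s["time_s"],2),"pos",s["eef_pos"].round(1),"yaw",round(yaw,2),"tilt",R[2].round(4),"q",s["qpos"].round(3),"F",s["ft_force"].round(2),"T",s["torque"].round(3),"gap",round(s["finger_gap"],1))
import sys
if len(sys.argv)>4:
    d=np.array([float(v) for v in sys.argv[1:4]])
    print("delta cm",(R.T@(d-s["eef_pos"])/10).round(3),"turn",round(np.radians((yaw-float(sys.argv[4])+90)%180-90),4))
E
python3 st.py 614.8 -150.8 190 16.7
```

```text
t 0.98 pos [412.2 302.7 231.3] yaw 46.25 tilt [-1.e+00  1.e-04  0.e+00] q [-0.839  0.346  0.125  2.089 -0.065  0.71   0.135] F [ 0.82  0.1  -0.39] T [ 0.032 -0.05   0.029] gap 39.7
delta cm [  4.132 -18.748  45.993] turn 0.5158
```

Call:
carry_out(deltas=[{"dx":0,"dy":-1.5,"dz":3.68,"turn":0.05,"gripper":4},{"dx":0,"dy":-3,"dz":7.36,"turn":0.1,"gripper":4},{"dx":0,"dy":-4.5,"dz":11,"turn":0.15,"gripper":4},{"dx":0,"dy":-6,"dz":14.7,"turn":0.2,"gripper":4},{"dx":0,"dy":-7.5,"dz":18.4,"turn":0.25,"gripper":4},{"dx":0,"dy":-9,"dz":22.1,"turn":0.3,"gripper":4},{"dx":0,"dy":-10.5,"dz":25.8,"turn":0.35,"gripper":4},{"dx":0,"dy":-12,"dz":29.4,"turn":0.4,"gripper":4},{"dx":0,"dy":-13.5,"dz":33.1,"turn":0.45,"gripper":4},{"dx":0,"dy":-15,"dz":36.8,"turn":0.5,"gripper":4}])

```text
time_s: 1.82
eef_pos: [575.0, -59.8, 231.3]
ee_rot: [0.98, 1.339, -0.98]
ft_force: [0.0, 0.7, 0.2]
finger_gap: 40.1
```

```bash
python3 st.py 614.8 -150.8 190 16.7
```

```text
t 1.82 pos [575.  -59.8 231.3] yaw 17.58 tilt [-1.e+00 -0.e+00 -2.e-04] q [-0.209  0.435  0.303  1.956 -0.181  0.776  0.504] F [0.   0.75 0.24] T [ 0.071 -0.033  0.018] gap 40.1
delta cm [4.127 1.044 9.88 ] turn 0.0153
```

Call:
carry_out(deltas=[{"dx":0,"dy":0.35,"dz":3.3,"turn":0.015,"gripper":4},{"dx":0,"dy":0.7,"dz":6.6,"turn":0.015,"gripper":4},{"dx":1,"dy":1.04,"dz":9.5,"turn":0.015,"gripper":4},{"dx":2,"dy":1.04,"dz":9.88,"turn":0.015,"gripper":4},{"dx":2,"dy":1.04,"dz":9.88,"turn":0.015,"gripper":4},{"dx":2,"dy":1.04,"dz":9.88,"turn":0.015,"gripper":4}])

```text
time_s: 2.32
eef_pos: [613.8, -148.3, 210.4]
ee_rot: [0.99, 1.336, -0.991]
ft_force: [-0.2, 0.4, 0.5]
finger_gap: 40.0
```

```bash
python3 st.py 614.8 -150.8 68 16.7
python3 - <<'E'
from h import *
from workcell import *
s=read_state();c=camera("wrist");c["R"],c["t"]=wristRT(c,s);np.savez("w1.npz",**c)
im=c["color"][:,:,::-1].copy();cv2.imwrite("pics/w1.png",im)
for X in [(614.8,-150.8,98),(543.5,-131,82)]: print(proj(c,X))
E
```

```text
t 2.32 pos [ 613.8 -148.3  210.4] yaw 16.83 tilt [-1.     -0.0019 -0.0015] q [-0.05   0.524  0.295  1.855 -0.206  0.795  0.647] F [-0.22  0.43  0.46] T [-0.007  0.05   0.005] gap 40.0
delta cm [14.241  0.052  0.289] turn 0.0022
[278.82884663 208.1131997 ]
[207.68014744 159.38676467]
```

View pics/w1.png

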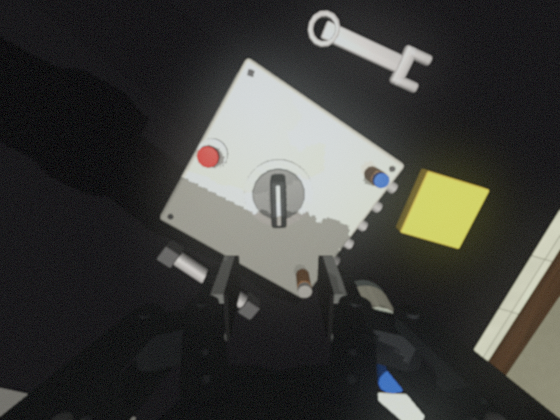

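The wrist view shows the white line upright from about (278,184) to (279,220), so the yaw matches the bar. The red pin is at (208,156).

Run:
```python
from h import *
c=dict(np.load("w1.npz"));im=c["color"]
cv2.imwrite("pics/w1z.png",cv2.resize(im[130:250,190:330],None,fx=5,fy=5,interpolation=cv2.INTER_CUBIC)[:,:,::-1])
h=cv2.cvtColor(im,cv2.COLOR_RGB2HSV)
red=((h[...,0]<8)|(h[...,0]>172))&(h[...,1]>120)&(h[...,2]>80)
red[:130]=0;red[180:]=0;red[:,:190]=0;red[:,230:]=0
ys,xs=np.nonzero(red);print(len(xs),xs.mean(),ys.mean(),ray(c,(xs.mean(),ys.mean()),80))
# bar dark mask
d=(im.max(2)<70);d[:,:250]=0;d[:,305:]=0;d[:165]=0;d[240:]=0
n,l,st,ce=cv2.connectedComponentsWithStats(d.astype(np.uint8));print(st,ce)
sub=im[175:228,265:292].astype(int).min(2)
for r in range(0,53,3): print(175+r,sub[r].tolist())
```

```text
323 207.69659442724458 156.22291021671828 [ 542.53893279 -128.70593897   80.        ]
[[     0      0    560    420 235183]
 [   283    217      2      3      3]
 [   273    219      1      1      1]
 [   282    221      3      5      9]
 [   273    222      2      2      3]
 [   273    225      1      1      1]] [[279.49993409 209.49910495]
 [283.66666667 218.        ]
 [273.         219.        ]
 [283.22222222 222.88888889]
 [273.66666667 222.66666667]
 [273.         225.        ]]
175 [153, 156, 155, 156, 154, 145, 123, 99, 88, 82, 79, 83, 80, 79, 79, 80, 78, 84, 97, 115, 139, 151, 151, 152, 150, 151, 153]
178 [153, 153, 154, 150, 145, 121, 89, 73, 75, 77, 77, 74, 76, 76, 78, 76, 77, 72, 75, 90, 120, 145, 150, 152, 150, 149, 150]
181 [152, 152, 154, 151, 136, 103, 80, 78, 83, 80, 82, 82, 80, 76, 83, 81, 81, 78, 76, 87, 112, 139, 149, 149, 149, 148, 149]
184 [150, 153, 150, 148, 132, 100, 85, 92, 96, 98, 98, 107, 113, 113, 106, 97, 94, 89, 87, 87, 109, 134, 150, 152, 153, 152, 154]
187 [149, 149, 148, 147, 134, 103, 86, 89, 98, 107, 147, 186, 208, 207, 187, 137, 95, 91, 88, 84, 98
[... 1033 characters left out ...]
1, 121, 90, 83, 80, 78, 92, 111, 121, 123, 128, 137]
214 [108, 103, 106, 108, 111, 95, 85, 77, 84, 88, 103, 147, 189, 206, 203, 175, 123, 89, 82, 75, 78, 84, 102, 106, 102, 103, 107]
217 [152, 146, 135, 129, 116, 102, 82, 75, 73, 77, 87, 120, 149, 165, 163, 138, 101, 71, 69, 66, 70, 86, 110, 121, 130, 138, 149]
220 [158, 158, 157, 159, 155, 139, 107, 74, 69, 68, 75, 105, 138, 160, 158, 140, 96, 71, 68, 67, 79, 110, 142, 156, 158, 156, 156]
223 [153, 155, 157, 155, 155, 143, 112, 77, 65, 68, 74, 98, 136, 156, 161, 142, 102, 72, 67, 63, 76, 108, 142, 155, 157, 153, 154]
226 [146, 146, 149, 149, 148, 144, 126, 95, 74, 68, 70, 69, 81, 91, 92, 84, 71, 66, 70, 72, 94, 120, 141, 150, 149, 150, 149]
```

View pics/w1z.png

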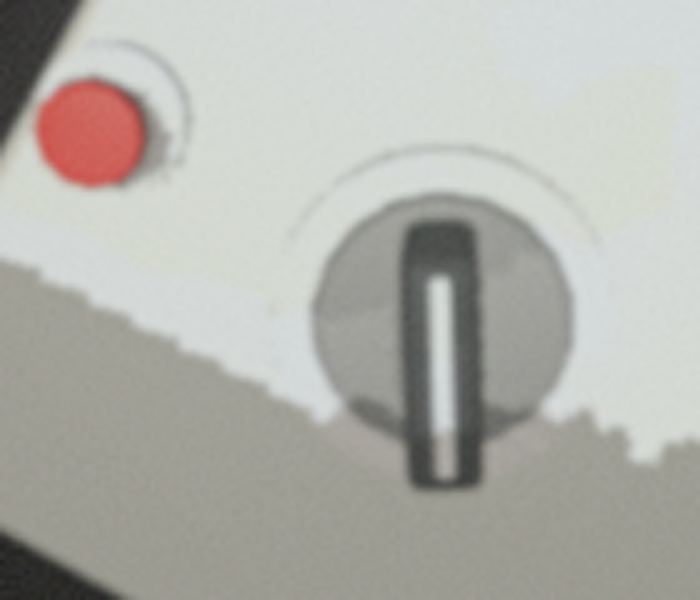

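```bash
python3 - <<'E'
from h import *
c=dict(np.load("w1.npz"))
A=ray(c,(277.4,187),98);B=ray(c,(278.55,223),98);print(A,B,np.degrees(np.arctan2(*(B-A)[1::-1])));print(ray(c,(278.1,205.3),98))
E
python3 st.py 615 -149.7 69 17
```

```text
[ 608.14971229 -133.1626448    98.        ] [ 618.58517798 -164.0434844    98.        ] -71.32850689696163
[ 613.45171848 -148.54090837   98.        ]
t 2.37 pos [ 614.1 -147.6  211. ] yaw 16.9 tilt [-1.0e+00 -9.0e-04 -1.2e-03] q [-0.051  0.523  0.295  1.855 -0.206  0.795  0.647] F [-0.01  0.83 -0.64] T [ 0.021  0.017 -0.028] gap 40.1
delta cm [14.202  0.035  0.244] turn -0.0018
```

Call:
carry_out(deltas=[{"dx":2.5,"dy":0,"dz":0.2,"turn":-0.02,"gripper":4},{"dx":5,"dy":0,"dz":0.2,"turn":-0.02,"gripper":4},{"dx":7.5,"dy":0,"dz":0.2,"turn":-0.02,"gripper":4},{"dx":10,"dy":0,"dz":0.2,"turn":-0.02,"gripper":4},{"dx":12,"dy":0,"dz":0.2,"turn":-0.02,"gripper":4},{"dx":13.2,"dy":0,"dz":0.2,"turn":-0.02,"gripper":4},{"dx":14.1,"dy":0,"dz":0.2,"turn":-0.02,"gripper":4},{"dx":14.1,"dy":0,"dz":0.2,"turn":-0.02,"gripper":4},{"dx":14.1,"dy":0,"dz":0.2,"turn":-0.02,"gripper":4}])

```text
time_s: 3.12
eef_pos: [615.5, -150.4, 70.9]
ee_rot: [0.975, 1.341, -0.974]
ft_force: [-0.2, -0.3, -0.5]
finger_gap: 40.0
```

```bash
python3 st.py 614.3 -149.8 69 18
python3 - <<'E'
from h import *
from workcell import *
s=read_state();c=camera("wrist");c["R"],c["t"]=wristRT(c,s)
im=c["color"][:,:,::-1].copy();cv2.imwrite("pics/w2.png",im)
E
```

```text
t 3.12 pos [ 615.5 -150.4   70.9] yaw 18.03 tilt [-1.e+00  5.e-04  1.e-04] q [ 0.014  0.703  0.209  1.943 -0.272  0.522  0.727] F [-0.18 -0.27 -0.5 ] T [-0.034  0.027  0.024] gap 40.0
delta cm [ 0.191 -0.098 -0.095] turn 0.0005
```

View pics/w2.png

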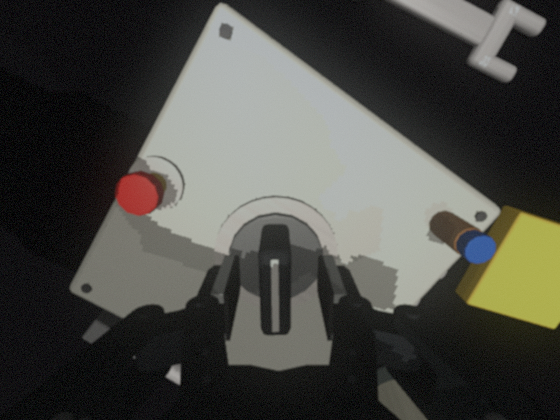

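The bar stands between the open fingers at column 276, and the pads are centred at about 280. I shift 1 mm and close.

Call:
carry_out(deltas=[{"dx":0.1,"dy":-0.1,"dz":-0.1,"turn":0,"gripper":2},{"dx":0.1,"dy":-0.1,"dz":-0.1,"turn":0,"gripper":1},{"dx":0.1,"dy":-0.1,"dz":-0.1,"turn":0,"gripper":1},{"dx":0.1,"dy":-0.1,"dz":-0.1,"turn":0,"gripper":1},{"dx":0.1,"dy":-0.1,"dz":-0.1,"turn":0,"gripper":1},{"dx":0.1,"dy":-0.1,"dz":-0.1,"turn":0,"gripper":1}])

```text
time_s: 3.67
eef_pos: [614.0, -150.2, 70.3]
ee_rot: [0.975, 1.341, -0.974]
ft_force: [-1.1, -0.0, 6.4]
finger_gap: 13.1
```

```bash
python3 st.py
```

```text
t 3.67 pos [ 614.  -150.2   70.3] yaw 17.99 tilt [-1.e+00  7.e-04  1.e-04] q [ 0.015  0.702  0.208  1.947 -0.273  0.519  0.727] F [-1.05 -0.01  6.35] T [ 0.126  0.426 -0.009] gap 13.1
```

Gripped, with a 13.1 mm gap and about zero z torque. I start turning anticlockwise (negative turn) in small steps.

Call:
carry_out(deltas=[{"dx":0,"dy":0,"dz":0,"turn":-0.03,"gripper":1},{"dx":0,"dy":0,"dz":0,"turn":-0.06,"gripper":1},{"dx":0,"dy":0,"dz":0,"turn":-0.08,"gripper":1},{"dx":0,"dy":0,"dz":0,"turn":-0.08,"gripper":1},{"dx":0,"dy":0,"dz":0,"turn":-0.08,"gripper":1}])

```text
time_s: 4.08
eef_pos: [614.1, -150.2, 70.3]
ee_rot: [0.915, 1.369, -0.914]
ft_force: [-1.2, 1.1, 6.2]
finger_gap: 13.3
```

```bash
python3 st.py
```

```text
t 4.08 pos [ 614.1 -150.2   70.3] yaw 22.55 tilt [-1.e+00  9.e-04  2.e-04] q [ 0.029  0.7    0.187  1.946 -0.245  0.516  0.78 ] F [-1.23  1.1   6.23] T [ 0.117  0.358 -0.186] gap 13.3
```

Call:
carry_out(deltas=[{"dx":0,"dy":0,"dz":0,"turn":-0.02,"gripper":1},{"dx":0,"dy":0,"dz":0,"turn":-0.04,"gripper":1},{"dx":0,"dy":0,"dz":0,"turn":-0.04,"gripper":1}])

```text
time_s: 4.33
eef_pos: [614.1, -150.2, 70.3]
ee_rot: [0.884, 1.383, -0.883]
ft_force: [-1.4, -0.1, 5.3]
finger_gap: 13.3
```

```bash
python3 st.py
```

```text
t 4.33 pos [ 614.1 -150.2   70.3] yaw 24.9 tilt [-1.e+00  9.e-04  2.e-04] q [ 0.036  0.699  0.176  1.945 -0.231  0.515  0.807] F [-1.36 -0.12  5.34] T [ 0.115  0.298 -0.171] gap 13.3
```

Call:
carry_out(deltas=[{"dx":0,"dy":0,"dz":0,"turn":-0.03,"gripper":1},{"dx":0,"dy":0,"dz":0,"turn":-0.06,"gripper":1},{"dx":0,"dy":0,"dz":0,"turn":-0.06,"gripper":1}])

```text
time_s: 4.58
eef_pos: [614.2, -150.2, 70.3]
ee_rot: [0.838, 1.403, -0.837]
ft_force: [-0.8, -0.0, 3.8]
finger_gap: 13.0
```

```bash
python3 st.py
```

```text
t 4.58 pos [ 614.2 -150.2   70.3] yaw 28.37 tilt [-1.e+00  1.e-03  3.e-04] q [ 0.046  0.698  0.16   1.945 -0.21   0.514  0.847] F [-0.83 -0.04  3.82] T [ 0.201  0.182 -0.094] gap 13.0
```

Call:
carry_out(deltas=[{"dx":0,"dy":0,"dz":0,"turn":-0.03,"gripper":1},{"dx":0,"dy":0,"dz":0,"turn":-0.06,"gripper":1},{"dx":0,"dy":0,"dz":0,"turn":-0.08,"gripper":1},{"dx":0,"dy":0,"dz":0,"turn":-0.08,"gripper":1}])

```text
time_s: 4.92
eef_pos: [614.2, -150.1, 70.3]
ee_rot: [0.777, 1.427, -0.775]
ft_force: [-1.4, 0.7, 5.3]
finger_gap: 13.0
```

```bash
python3 st.py
```

```text
t 4.92 pos [ 614.2 -150.1   70.3] yaw 32.95 tilt [-1.e+00  1.e-03  4.e-04] q [ 0.06   0.696  0.138  1.944 -0.182  0.512  0.9  ] F [-1.38  0.71  5.33] T [0.217 0.297 0.02 ] gap 13.0
```

Call:
carry_out(deltas=[{"dx":0,"dy":0,"dz":0,"turn":-0.03,"gripper":1},{"dx":0,"dy":0,"dz":0,"turn":-0.06,"gripper":1},{"dx":0,"dy":0,"dz":0,"turn":-0.08,"gripper":1},{"dx":0,"dy":0,"dz":0,"turn":-0.08,"gripper":1}])

```text
time_s: 5.25
eef_pos: [614.3, -150.0, 70.3]
ee_rot: [0.715, 1.449, -0.714]
ft_force: [-2.0, 1.6, 6.4]
finger_gap: 13.0
```

```bash
python3 st.py
```

```text
t 5.25 pos [ 614.3 -150.    70.3] yaw 37.54 tilt [-1.e+00  1.e-03  6.e-04] q [ 0.074  0.695  0.117  1.943 -0.154  0.511  0.953] F [-1.98  1.63  6.44] T [0.284 0.358 0.032] gap 13.0
```

Call:
carry_out(deltas=[{"dx":0,"dy":0,"dz":0,"turn":-0.03,"gripper":1},{"dx":0,"dy":0,"dz":0,"turn":-0.06,"gripper":1},{"dx":0,"dy":0,"dz":0,"turn":-0.08,"gripper":1},{"dx":0,"dy":0,"dz":0,"turn":-0.08,"gripper":1}])

```text
time_s: 5.58
eef_pos: [614.4, -150.0, 70.4]
ee_rot: [0.653, 1.469, -0.652]
ft_force: [-1.6, 0.7, 6.5]
finger_gap: 12.9
```

```bash
python3 st.py
```

```text
t 5.58 pos [ 614.4 -150.    70.4] yaw 42.11 tilt [-1.0e+00  1.1e-03  7.0e-04] q [ 0.087  0.694  0.096  1.942 -0.126  0.511  1.006] F [-1.59  0.73  6.54] T [ 0.304  0.28  -0.019] gap 12.9
```

Call:
carry_out(deltas=[{"dx":0,"dy":0,"dz":0,"turn":-0.03,"gripper":1},{"dx":0,"dy":0,"dz":0,"turn":-0.06,"gripper":1},{"dx":0,"dy":0,"dz":0,"turn":-0.08,"gripper":1},{"dx":0,"dy":0,"dz":0,"turn":-0.08,"gripper":1}])

```text
time_s: 5.92
eef_pos: [614.4, -150.0, 70.4]
ee_rot: [0.592, 1.487, -0.591]
ft_force: [-1.3, 1.8, 6.6]
finger_gap: 12.8
```

```bash
python3 st.py
```

```text
t 5.92 pos [ 614.4 -150.    70.4] yaw 46.67 tilt [-1.0e+00  1.2e-03  9.0e-04] q [ 0.101  0.693  0.074  1.941 -0.098  0.51   1.059] F [-1.32  1.83  6.62] T [ 0.368  0.19  -0.113] gap 12.8
```

Call:
carry_out(deltas=[{"dx":0,"dy":0,"dz":0,"turn":-0.03,"gripper":1},{"dx":0,"dy":0,"dz":0,"turn":-0.06,"gripper":1},{"dx":0,"dy":0,"dz":0,"turn":-0.06,"gripper":1}])

```text
time_s: 6.17
eef_pos: [614.4, -149.9, 70.3]
ee_rot: [0.545, 1.5, -0.543]
ft_force: [-1.5, 1.5, 5.0]
finger_gap: 12.8
```

```bash
python3 st.py
```

```text
t 6.17 pos [ 614.4 -149.9   70.3] yaw 50.16 tilt [-1.0e+00  1.1e-03  9.0e-04] q [ 0.112  0.692  0.058  1.94  -0.077  0.51   1.099] F [-1.46  1.5   4.99] T [0.322 0.219 0.005] gap 12.8
```

Call:
carry_out(deltas=[{"dx":0,"dy":0,"dz":0,"turn":-0.03,"gripper":1},{"dx":0,"dy":0,"dz":0,"turn":-0.06,"gripper":1},{"dx":0,"dy":0,"dz":0,"turn":-0.06,"gripper":1}])

```text
time_s: 6.42
eef_pos: [614.5, -149.9, 70.3]
ee_rot: [0.497, 1.512, -0.497]
ft_force: [-0.8, 1.8, 6.0]
finger_gap: 13.2
```

```bash
python3 st.py
```

```text
t 6.42 pos [ 614.5 -149.9   70.3] yaw 53.63 tilt [-1.     0.001  0.001] q [ 0.122  0.692  0.042  1.939 -0.056  0.511  1.139] F [-0.85  1.79  6.01] T [0.355 0.177 0.053] gap 13.2
```

Call:
carry_out(deltas=[{"dx":0,"dy":0,"dz":0,"turn":-0.03,"gripper":1},{"dx":0,"dy":0,"dz":0,"turn":-0.06,"gripper":1},{"dx":0,"dy":0,"dz":0,"turn":-0.06,"gripper":1}])

```text
time_s: 6.67
eef_pos: [614.5, -149.8, 70.3]
ee_rot: [0.451, 1.522, -0.45]
ft_force: [-0.2, 1.6, 6.3]
finger_gap: 13.2
```

```bash
python3 st.py
```

```text
t 6.67 pos [ 614.5 -149.8   70.3] yaw 57.06 tilt [-1.      0.001   0.0011] q [ 0.133  0.691  0.026  1.938 -0.035  0.511  1.179] F [-0.15  1.63  6.25] T [ 0.404  0.209 -0.056] gap 13.2
```

Call:
carry_out(deltas=[{"dx":0,"dy":0,"dz":0,"turn":-0.03,"gripper":1},{"dx":0,"dy":0,"dz":0,"turn":-0.05,"gripper":1},{"dx":0,"dy":0,"dz":0,"turn":-0.05,"gripper":1}])

```text
time_s: 6.92
eef_pos: [614.5, -149.8, 70.3]
ee_rot: [0.412, 1.53, -0.411]
ft_force: [-0.3, 1.7, 4.7]
finger_gap: 12.9
```

```bash
python3 st.py
```

```text
t 6.92 pos [ 614.5 -149.8   70.3] yaw 59.88 tilt [-1.      0.001   0.0012] q [ 0.141  0.691  0.013  1.938 -0.018  0.511  1.212] F [-0.3   1.73  4.69] T [ 0.431  0.144 -0.026] gap 12.9
```

Call:
carry_out(deltas=[{"dx":0,"dy":0,"dz":0,"turn":-0.03,"gripper":1},{"dx":0,"dy":0,"dz":0,"turn":-0.05,"gripper":1},{"dx":0,"dy":0,"dz":0,"turn":-0.05,"gripper":1}])

```text
time_s: 7.17
eef_pos: [614.6, -149.7, 70.3]
ee_rot: [0.374, 1.537, -0.372]
ft_force: [-0.2, 3.0, 4.9]
finger_gap: 13.3
```

```bash
python3 st.py
```

```text
t 7.17 pos [ 614.6 -149.7   70.3] yaw 62.74 tilt [-1.      0.001   0.0013] q [ 1.500e-01  6.910e-01 -0.000e+00  1.937e+00 -1.000e-03  5.120e-01
  1.245e+00] F [-0.18  3.01  4.94] T [ 0.442  0.19  -0.112] gap 13.3
```

Call:
carry_out(deltas=[{"dx":0,"dy":0,"dz":0,"turn":-0.02,"gripper":1},{"dx":0,"dy":0,"dz":0,"turn":-0.04,"gripper":1},{"dx":0,"dy":0,"dz":0,"turn":-0.04,"gripper":1}])

```text
time_s: 7.42
eef_pos: [614.6, -149.7, 70.3]
ee_rot: [0.342, 1.542, -0.341]
ft_force: [-0.7, 1.4, 5.0]
finger_gap: 13.0
```

```bash
python3 st.py
```

```text
t 7.42 pos [ 614.6 -149.7   70.3] yaw 65.02 tilt [-1.      0.001   0.0013] q [ 0.157  0.691 -0.011  1.937  0.013  0.513  1.272] F [-0.7   1.37  5.03] T [ 0.464  0.174 -0.217] gap 13.0
```

Call:
carry_out(deltas=[{"dx":0,"dy":0,"dz":0,"turn":-0.02,"gripper":1},{"dx":0,"dy":0,"dz":0,"turn":-0.03,"gripper":1},{"dx":0,"dy":0,"dz":0,"turn":-0.03,"gripper":1}])

```text
time_s: 7.67
eef_pos: [614.5, -149.7, 70.3]
ee_rot: [0.319, 1.546, -0.318]
ft_force: [-0.2, 2.0, 5.7]
finger_gap: 13.5
```

```bash
python3 st.py
```

```text
t 7.67 pos [ 614.5 -149.7   70.3] yaw 66.71 tilt [-1.      0.001   0.0013] q [ 0.162  0.691 -0.019  1.936  0.023  0.513  1.291] F [-0.17  1.95  5.69] T [ 0.463  0.086 -0.103] gap 13.5
```

Call:
carry_out(deltas=[{"dx":0,"dy":0,"dz":0,"turn":0,"gripper":1}])

```text
time_s: 7.75
eef_pos: [614.6, -149.7, 70.4]
ee_rot: [0.32, 1.546, -0.319]
ft_force: [-0.5, 2.9, 5.1]
finger_gap: 13.1
```

```bash
python3 st.py
python3 - <<'E'
from workcell import *
import numpy as np
for i in range(10):
    camera("top");s=read_state();print(round(s["time_s"],2),round(float(s["torque"][2]),3))
E
```

```text
t 7.75 pos [ 614.6 -149.7   70.4] yaw 66.68 tilt [-1.      0.001   0.0014] q [ 0.162  0.691 -0.019  1.936  0.023  0.513  1.291] F [-0.54  2.88  5.09] T [ 0.545  0.099 -0.082] gap 13.1
7.8 -0.13
7.85 -0.076
7.9 -0.124
7.95 -0.089
8.0 -0.106
8.05 -0.089
8.1 -0.15
8.15 -0.051
8.2 -0.099
8.25 -0.132
```

Add to st.py:
```python
from workcell import camera
T=[];Y=[]
for i in range(6):
    camera("top");s=read_state();T.append(s["torque"][2]);R=Ro.from_rotvec(s["ee_rot"]).as_matrix();Y.append(np.degrees(np.arctan2(R[1,1],R[0,1])))
m=np.mean(T);print("MEAN Tz %.3f yaw %.2f shaft %.2f windup %.3f"%(m,np.mean(Y),np.mean(Y)+np.degrees(m/2.25),m/2.25))
```

```text
(no output)
```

Call:
carry_out(deltas=[{"dx":0,"dy":0,"dz":0,"turn":-0.02,"gripper":1},{"dx":0,"dy":0,"dz":0,"turn":-0.04,"gripper":1}])

```text
time_s: 8.42
eef_pos: [614.6, -149.6, 70.3]
ee_rot: [0.288, 1.55, -0.287]
ft_force: [-0.4, 2.0, 5.0]
finger_gap: 12.6
```

```bash
python3 st.py
```

```text
t 8.42 pos [ 614.6 -149.6   70.3] yaw 69.02 tilt [-1.0e+00  8.0e-04  1.4e-03] q [ 0.169  0.691 -0.029  1.936  0.037  0.514  1.318] F [-0.36  2.01  4.99] T [ 0.53   0.078 -0.159] gap 12.6
MEAN Tz -0.166 yaw 68.99 shaft 64.76 windup -0.074
```

Call:
carry_out(deltas=[{"dx":0,"dy":0,"dz":0,"turn":-0.02,"gripper":1},{"dx":0,"dy":0,"dz":0,"turn":-0.03,"gripper":1}])

```text
time_s: 8.88
eef_pos: [614.6, -149.6, 70.4]
ee_rot: [0.264, 1.553, -0.263]
ft_force: [0.0, 2.0, 4.9]
finger_gap: 13.1
```

```bash
python3 st.py
```

```text
t 8.88 pos [ 614.6 -149.6   70.4] yaw 70.74 tilt [-1.0e+00  9.0e-04  1.5e-03] q [ 0.174  0.691 -0.038  1.935  0.047  0.515  1.338] F [0.   1.97 4.91] T [ 0.591  0.114 -0.238] gap 13.1
MEAN Tz -0.211 yaw 70.69 shaft 65.30 windup -0.094
```

Call:
carry_out(deltas=[{"dx":0,"dy":0,"dz":0,"turn":-0.02,"gripper":1},{"dx":0,"dy":0,"dz":0,"turn":-0.03,"gripper":1}])

```text
time_s: 9.35
eef_pos: [614.6, -149.6, 70.3]
ee_rot: [0.241, 1.556, -0.24]
ft_force: [-0.6, 2.5, 5.8]
finger_gap: 13.1
```

```bash
python3 st.py
```

```text
t 9.35 pos [ 614.6 -149.6   70.3] yaw 72.44 tilt [-1.0e+00  9.0e-04  1.5e-03] q [ 0.179  0.691 -0.046  1.935  0.058  0.515  1.358] F [-0.63  2.54  5.8 ] T [ 0.656  0.168 -0.326] gap 13.1
MEAN Tz -0.322 yaw 72.40 shaft 64.19 windup -0.143
```

The torque rises to -0.32 N m with no click and the shaft holds at about 64.5°, so this is the anticlockwise stop. That puts rest zero near 58.5° and the start at rest 2. I back off clockwise.

Call:
carry_out(deltas=[{"dx":0,"dy":0,"dz":0,"turn":0.06,"gripper":1},{"dx":0,"dy":0,"dz":0,"turn":0.12,"gripper":1},{"dx":0,"dy":0,"dz":0,"turn":0.18,"gripper":1},{"dx":0,"dy":0,"dz":0,"turn":0.24,"gripper":1},{"dx":0,"dy":0,"dz":0,"turn":0.24,"gripper":1}])

```text
time_s: 10.07
eef_pos: [614.5, -149.8, 70.3]
ee_rot: [0.432, 1.526, -0.431]
ft_force: [-0.2, 2.1, 5.1]
finger_gap: 13.2
```

```bash
python3 st.py
```

```text
t 10.07 pos [ 614.5 -149.8   70.3] yaw 58.46 tilt [-1.0e+00  8.0e-04  1.2e-03] q [ 0.136  0.691  0.02   1.938 -0.026  0.511  1.195] F [-0.22  2.13  5.05] T [0.491 0.146 0.002] gap 13.2
MEAN Tz -0.001 yaw 58.66 shaft 58.62 windup -0.001
```

Rest zero is confirmed: zero torque at yaw 58.6°. The start rest at about 18° is 40.6° away, which with 18–26° spacing can only be rest 2. I go clockwise.

Call:
carry_out(deltas=[{"dx":0,"dy":0,"dz":0,"turn":0.04,"gripper":1},{"dx":0,"dy":0,"dz":0,"turn":0.08,"gripper":1},{"dx":0,"dy":0,"dz":0,"turn":0.12,"gripper":1},{"dx":0,"dy":0,"dz":0,"turn":0.16,"gripper":1},{"dx":0,"dy":0,"dz":0,"turn":0.2,"gripper":1},{"dx":0,"dy":0,"dz":0,"turn":0.24,"gripper":1},{"dx":0,"dy":0,"dz":0,"turn":0.28,"gripper":1},{"dx":0,"dy":0,"dz":0,"turn":0.32,"gripper":1},{"dx":0,"dy":0,"dz":0,"turn":0.34,"gripper":1},{"dx":0,"dy":0,"dz":0,"turn":0.34,"gripper":1}])

```text
time_s: 11.2
eef_pos: [614.3, -150.0, 70.3]
ee_rot: [0.694, 1.456, -0.693]
ft_force: [-1.8, 1.2, 5.8]
finger_gap: 13.4
```

```bash
python3 st.py
```

```text
t 11.2 pos [ 614.3 -150.    70.3] yaw 39.11 tilt [-1.e+00  8.e-04  8.e-04] q [ 0.078  0.695  0.11   1.942 -0.144  0.511  0.971] F [-1.81  1.23  5.76] T [0.265 0.211 0.047] gap 13.4
MEAN Tz 0.037 yaw 39.18 shaft 40.14 windup 0.017
```

Call:
carry_out(deltas=[{"dx":0,"dy":0,"dz":0,"turn":0.04,"gripper":1},{"dx":0,"dy":0,"dz":0,"turn":0.08,"gripper":1},{"dx":0,"dy":0,"dz":0,"turn":0.12,"gripper":1},{"dx":0,"dy":0,"dz":0,"turn":0.16,"gripper":1},{"dx":0,"dy":0,"dz":0,"turn":0.2,"gripper":1},{"dx":0,"dy":0,"dz":0,"turn":0.24,"gripper":1},{"dx":0,"dy":0,"dz":0,"turn":0.28,"gripper":1},{"dx":0,"dy":0,"dz":0,"turn":0.32,"gripper":1},{"dx":0,"dy":0,"dz":0,"turn":0.36,"gripper":1},{"dx":0,"dy":0,"dz":0,"turn":0.36,"gripper":1}])

```text
time_s: 12.33
eef_pos: [614.0, -150.2, 70.3]
ee_rot: [0.97, 1.344, -0.969]
ft_force: [-1.6, 1.2, 6.1]
finger_gap: 12.9
```

```bash
python3 st.py
```

```text
t 12.33 pos [ 614.  -150.2   70.3] yaw 18.4 tilt [-1.e+00  7.e-04  3.e-04] q [ 0.016  0.702  0.206  1.947 -0.27   0.518  0.732] F [-1.58  1.17  6.07] T [ 0.152  0.469 -0.062] gap 12.9
MEAN Tz 0.021 yaw 18.54 shaft 19.08 windup 0.009
```

Call:
carry_out(deltas=[{"dx":0,"dy":0,"dz":0,"turn":0.04,"gripper":1},{"dx":0,"dy":0,"dz":0,"turn":0.08,"gripper":1},{"dx":0,"dy":0,"dz":0,"turn":0.12,"gripper":1},{"dx":0,"dy":0,"dz":0,"turn":0.12,"gripper":1}])

```text
time_s: 12.97
eef_pos: [614.0, -150.2, 70.3]
ee_rot: [1.06, 1.297, -1.059]
ft_force: [-2.7, 0.9, 7.2]
finger_gap: 12.8
```

```bash
python3 st.py|tail -1
```

```text
MEAN Tz 0.221 yaw 11.69 shaft 17.33 windup 0.098
```

Call:
carry_out(deltas=[{"dx":0,"dy":0,"dz":0,"turn":0.04,"gripper":1},{"dx":0,"dy":0,"dz":0,"turn":0.08,"gripper":1},{"dx":0,"dy":0,"dz":0,"turn":0.12,"gripper":1},{"dx":0,"dy":0,"dz":0,"turn":0.12,"gripper":1}])

```text
time_s: 13.6
eef_pos: [613.8, -150.3, 70.3]
ee_rot: [1.149, 1.246, -1.149]
ft_force: [-3.3, 0.1, 6.7]
finger_gap: 13.2
```

```bash
python3 st.py|tail -1
```

```text
MEAN Tz 0.008 yaw 4.78 shaft 4.99 windup 0.004
```

Call:
carry_out(deltas=[{"dx":0,"dy":0,"dz":0,"turn":0.04,"gripper":1},{"dx":0,"dy":0,"dz":0,"turn":0.08,"gripper":1},{"dx":0,"dy":0,"dz":0,"turn":0.08,"gripper":1}])

```text
time_s: 14.15
eef_pos: [613.7, -150.3, 70.3]
ee_rot: [1.209, 1.209, -1.208]
ft_force: [-2.6, 0.6, 7.6]
finger_gap: 12.8
```

```bash
python3 st.py|tail -1
```

```text
MEAN Tz -0.118 yaw 0.17 shaft -2.83 windup -0.052
```

Call:
carry_out(deltas=[{"dx":0,"dy":0,"dz":0,"turn":0.04,"gripper":1},{"dx":0,"dy":0,"dz":0,"turn":0.08,"gripper":1},{"dx":0,"dy":0,"dz":0,"turn":0.08,"gripper":1}])

```text
time_s: 14.7
eef_pos: [613.6, -150.3, 70.3]
ee_rot: [1.268, 1.171, -1.267]
ft_force: [-3.1, 0.2, 7.5]
finger_gap: 12.9
```

```bash
python3 st.py|tail -1
```

```text
MEAN Tz -0.091 yaw -4.41 shaft -6.72 windup -0.040
```

Call:
carry_out(deltas=[{"dx":0,"dy":0,"dz":0,"turn":0.04,"gripper":1},{"dx":0,"dy":0,"dz":0,"turn":0.08,"gripper":1},{"dx":0,"dy":0,"dz":0,"turn":0.08,"gripper":1}])

```text
time_s: 15.25
eef_pos: [613.6, -150.2, 70.3]
ee_rot: [1.326, 1.13, -1.325]
ft_force: [-4.4, 0.9, 8.0]
finger_gap: 12.9
```

```bash
python3 st.py|tail -1
```

```text
MEAN Tz 0.049 yaw -8.97 shaft -7.71 windup 0.022
```

Call:
carry_out(deltas=[{"dx":0,"dy":0,"dz":0,"turn":0.04,"gripper":1},{"dx":0,"dy":0,"dz":0,"turn":0.08,"gripper":1},{"dx":0,"dy":0,"dz":0,"turn":0.08,"gripper":1}])

```text
time_s: 15.8
eef_pos: [613.5, -150.2, 70.3]
ee_rot: [1.383, 1.087, -1.383]
ft_force: [-3.4, 1.0, 8.4]
finger_gap: 13.4
```

```bash
python3 st.py|tail -1
```

```text
MEAN Tz 0.199 yaw -13.53 shaft -8.45 windup 0.089
```

Call:
carry_out(deltas=[{"dx":0,"dy":0,"dz":0,"turn":0.04,"gripper":1},{"dx":0,"dy":0,"dz":0,"turn":0.08,"gripper":1},{"dx":0,"dy":0,"dz":0,"turn":0.08,"gripper":1}])

```text
time_s: 16.35
eef_pos: [613.4, -150.2, 70.3]
ee_rot: [1.44, 1.042, -1.44]
ft_force: [-3.9, 0.8, 9.0]
finger_gap: 13.0
```

```bash
python3 st.py|tail -1
```

```text
MEAN Tz 0.156 yaw -18.12 shaft -14.15 windup 0.069
```

Call:
carry_out(deltas=[{"dx":0,"dy":0,"dz":0,"turn":0.04,"gripper":1},{"dx":0,"dy":0,"dz":0,"turn":0.08,"gripper":1},{"dx":0,"dy":0,"dz":0,"turn":0.08,"gripper":1}])

```text
time_s: 16.9
eef_pos: [613.3, -150.3, 70.3]
ee_rot: [1.497, 0.994, -1.497]
ft_force: [-4.5, 0.6, 8.7]
finger_gap: 12.6
```

```bash
python3 st.py|tail -1
```

```text
MEAN Tz -0.025 yaw -22.73 shaft -23.36 windup -0.011
```

Call:
carry_out(deltas=[{"dx":0,"dy":0,"dz":0,"turn":0.04,"gripper":1},{"dx":0,"dy":0,"dz":0,"turn":0.06,"gripper":1},{"dx":0,"dy":0,"dz":0,"turn":0.06,"gripper":1}])

```text
time_s: 17.45
eef_pos: [613.3, -150.2, 70.3]
ee_rot: [1.538, 0.957, -1.538]
ft_force: [-4.4, 0.4, 8.5]
finger_gap: 12.7
```

```bash
python3 st.py
```

```text
t 17.45 pos [ 613.3 -150.2   70.3] yaw -26.25 tilt [-1.e+00 -6.e-04 -4.e-04] q [-0.115  0.733  0.416  1.956 -0.534  0.562  0.208] F [-4.35  0.43  8.54] T [ 0.15   0.972 -0.068] gap 12.7
MEAN Tz -0.096 yaw -26.18 shaft -28.62 windup -0.043
```

Call:
carry_out(deltas=[{"dx":0,"dy":0,"dz":0,"turn":0.03,"gripper":1},{"dx":0,"dy":0,"dz":0,"turn":0.06,"gripper":1},{"dx":0,"dy":0,"dz":0,"turn":0.06,"gripper":1}])

```text
time_s: 18.0
eef_pos: [613.2, -150.2, 70.3]
ee_rot: [1.58, 0.919, -1.58]
ft_force: [-4.4, 0.9, 9.4]
finger_gap: 13.1
```

```bash
python3 st.py
```

```text
t 18.0 pos [ 613.2 -150.2   70.3] yaw -29.7 tilt [-1.e+00 -8.e-04 -4.e-04] q [-0.125  0.737  0.432  1.957 -0.553  0.567  0.166] F [-4.38  0.86  9.38] T [0.144 1.026 0.016] gap 13.1
MEAN Tz 0.025 yaw -29.60 shaft -28.97 windup 0.011
```

The torque is zero at -29°, 87.6° from zero and the fourth click. I release, then rise.

Call:
carry_out(deltas=[{"dx":0,"dy":0,"dz":0,"turn":-0.01,"gripper":2},{"dx":0,"dy":0,"dz":0,"turn":-0.01,"gripper":3.5},{"dx":0,"dy":0,"dz":0,"turn":-0.01,"gripper":3.5},{"dx":0,"dy":0,"dz":0,"turn":-0.01,"gripper":3.5},{"dx":-1.5,"dy":0,"dz":0,"turn":-0.01,"gripper":3.5},{"dx":-4,"dy":0,"dz":0,"turn":-0.01,"gripper":3.5},{"dx":-7,"dy":0,"dz":0,"turn":-0.01,"gripper":3.5},{"dx":-7,"dy":0,"dz":0,"turn":-0.01,"gripper":3.5}])

```text
time_s: 18.97
eef_pos: [616.2, -151.4, 143.9]
ee_rot: [1.575, 0.921, -1.566]
ft_force: [0.3, -0.6, 0.2]
finger_gap: 35.3
```

```bash
python3 st.py 543.4 -130.3 110 -29
python3 - <<'E'
from h import *
from workcell import *
s=read_state();c=camera("wrist");c["R"],c["t"]=wristRT(c,s)
im=c["color"];cv2.imwrite("pics/w3.png",im[:,:,::-1])
h=cv2.cvtColor(im,cv2.COLOR_RGB2HSV)
red=((h[...,0]<8)|(h[...,0]>172))&(h[...,1]>120)&(h[...,2]>60)
n,l,st,ce=cv2.connectedComponentsWithStats(red.astype(np.uint8))
for i in range(1,n):
    if st[i,4]>80: print(st[i],ce[i],ray(c,ce[i],81))
E
```

```text
t 18.97 pos [ 616.2 -151.4  143.9] yaw -29.03 tilt [-1.      0.0062 -0.0018] q [-0.179  0.645  0.515  1.917 -0.481  0.696  0.117] F [ 0.33 -0.61  0.22] T [-0.087 -0.038  0.032] gap 35.3
delta cm [ 3.344 -7.408  1.69 ] turn -0.0006
MEAN Tz 0.003 yaw -28.98 shaft -28.91 windup 0.001
[163 235  29  28 584] [177.12328767 248.39212329] [ 543.16804028 -128.59691712   81.        ]
```

View pics/w3.png

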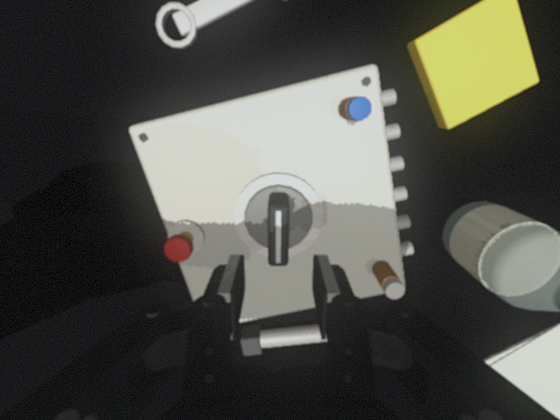

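The bar is still upright in the wrist view (278,200–265), so there was no slip. The pin is at (177,248). I shut the fingers and go above the pin.

Call:
carry_out(deltas=[{"dx":0,"dy":-2.5,"dz":0.6,"turn":0,"gripper":0},{"dx":0,"dy":-5,"dz":1.2,"turn":0,"gripper":0},{"dx":0,"dy":-7.4,"dz":1.75,"turn":0,"gripper":0},{"dx":1.5,"dy":-7.4,"dz":1.75,"turn":0,"gripper":0},{"dx":3.5,"dy":-7.4,"dz":1.75,"turn":0,"gripper":0},{"dx":4.7,"dy":-7.4,"dz":1.75,"turn":0,"gripper":0},{"dx":4.7,"dy":-7.4,"dz":1.75,"turn":0,"gripper":0},{"dx":4.7,"dy":-7.4,"dz":1.75,"turn":0,"gripper":0},{"dx":4.7,"dy":-7.4,"dz":1.75,"turn":0,"gripper":0}])

```text
time_s: 20.07
eef_pos: [540.8, -130.0, 92.5]
ee_rot: [1.571, 0.925, -1.572]
ft_force: [0.3, -0.6, -1.2]
finger_gap: 0.2
```

```bash
python3 st.py 543.3 -129.8 84 -29
python3 - <<'E'
from h import *
from workcell import *
s=read_state();c=camera("wrist")
cv2.imwrite("pics/w4.png",c["color"][:,:,::-1])
c=camera("side");cv2.imwrite("pics/s4.png",cv2.resize(c["color"][210:370,200:400],None,fx=4,fy=3.75)[:,:,::-1])
E
```

```text
t 20.07 pos [ 540.8 -130.    92.5] yaw -29.02 tilt [-1.e+00  0.e+00  3.e-04] q [-0.153  0.64   0.428  2.12  -0.553  0.491  0.19 ] F [ 0.35 -0.56 -1.2 ] T [ 0.038  0.049 -0.014] gap 0.2
delta cm [ 0.849  0.208 -0.133] turn -0.0003
MEAN Tz 0.010 yaw -28.99 shaft -28.75 windup 0.004
```

View pics/w4.png

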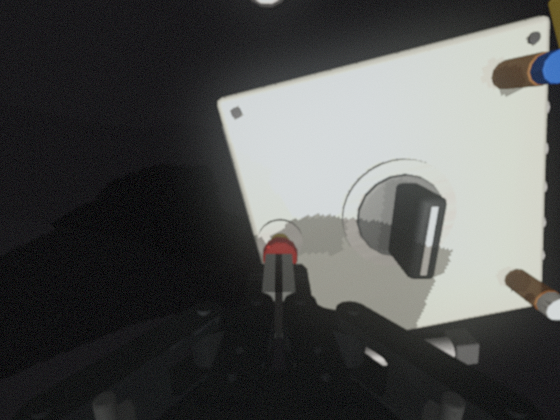

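View pics/s4.png

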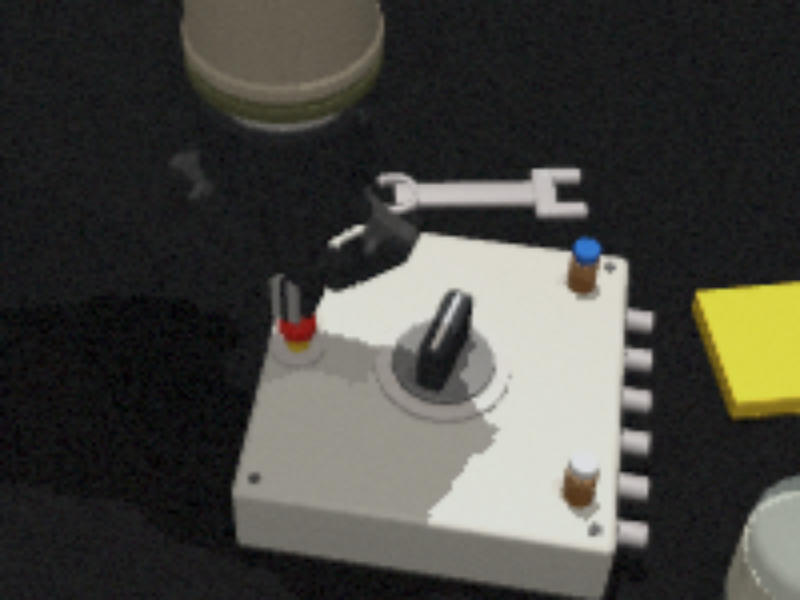

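The finger tips are right above the pin head, at (280,250) in the wrist view. I descend gently.

Call:
carry_out(deltas=[{"dx":0.3,"dy":0.2,"dz":-0.1,"turn":0,"gripper":0},{"dx":0.6,"dy":0.2,"dz":-0.1,"turn":0,"gripper":0},{"dx":0.8,"dy":0.2,"dz":-0.1,"turn":0,"gripper":0},{"dx":0.8,"dy":0.2,"dz":-0.1,"turn":0,"gripper":0}])

```text
time_s: 20.8
eef_pos: [542.7, -129.6, 83.7]
ee_rot: [1.571, 0.926, -1.572]
ft_force: [1.1, -1.3, -0.4]
finger_gap: -0.4
```

Call:
carry_out(deltas=[{"dx":0.05,"dy":0,"dz":0,"turn":0,"gripper":0},{"dx":0.1,"dy":0,"dz":0,"turn":0,"gripper":0},{"dx":0.15,"dy":0,"dz":0,"turn":0,"gripper":0},{"dx":0.15,"dy":0,"dz":0,"turn":0,"gripper":0}])

```text
time_s: 21.13
eef_pos: [542.9, -129.7, 82.8]
ee_rot: [1.571, 0.926, -1.571]
ft_force: [0.4, -0.8, 1.0]
finger_gap: 0.2
```

Call:
carry_out(deltas=[{"dx":0.05,"dy":0,"dz":0,"turn":0,"gripper":0},{"dx":0.1,"dy":0,"dz":0,"turn":0,"gripper":0},{"dx":0.1,"dy":0,"dz":0,"turn":0,"gripper":0}])

```text
time_s: 21.38
eef_pos: [543.0, -129.7, 81.9]
ee_rot: [1.571, 0.926, -1.571]
ft_force: [0.5, 0.8, 1.4]
finger_gap: 0.0
```

Now 1 mm steps, reading the force after each.

Call:
carry_out(deltas=[{"dx":0.05,"dy":0,"dz":0,"turn":0,"gripper":0},{"dx":0.1,"dy":0,"dz":0,"turn":0,"gripper":0},{"dx":0.1,"dy":0,"dz":0,"turn":0,"gripper":0}])

```text
time_s: 21.63
eef_pos: [543.0, -129.7, 80.8]
ee_rot: [1.572, 0.926, -1.571]
ft_force: [-0.3, 0.2, 2.6]
finger_gap: -0.0
```

Call:
carry_out(deltas=[{"dx":0.05,"dy":0,"dz":0,"turn":0,"gripper":0},{"dx":0.1,"dy":0,"dz":0,"turn":0,"gripper":0},{"dx":0.1,"dy":0,"dz":0,"turn":0,"gripper":0}])

```text
time_s: 21.88
eef_pos: [543.0, -129.7, 79.8]
ee_rot: [1.571, 0.926, -1.571]
ft_force: [0.2, -1.0, 0.6]
finger_gap: 0.2
```

Run:
```python
from h import *
from workcell import *
F=[]
for i in range(5): c=camera("side");F.append(read_state()["ft_force"])
print(np.mean(F,0));cv2.imwrite("pics/s5.png",cv2.resize(c["color"][270:320,240:340],None,fx=8,fy=8,interpolation=cv2.INTER_CUBIC)[:,:,::-1])
```

```text
[-0.09974113  0.70385572  1.74129541]
```

View pics/s5.png

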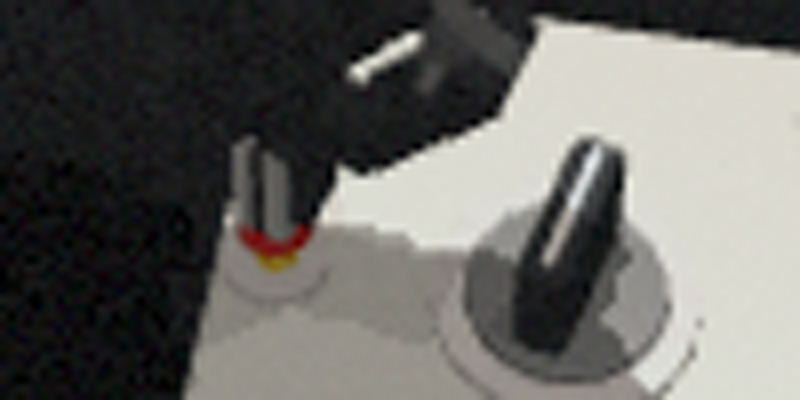

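The fingers are in contact on the red head, with about 1.7 N. I continue in small steps through the 3 mm zone.

Call:
carry_out(deltas=[{"dx":0.03,"dy":0,"dz":0,"turn":0,"gripper":0},{"dx":0.06,"dy":0,"dz":0,"turn":0,"gripper":0}])

```text
time_s: 22.3
eef_pos: [543.0, -129.7, 79.2]
ee_rot: [1.571, 0.926, -1.571]
ft_force: [-0.0, 0.3, 3.3]
finger_gap: 0.2
```

Call:
carry_out(deltas=[{"dx":0.03,"dy":0,"dz":0,"turn":0,"gripper":0},{"dx":0.05,"dy":0,"dz":0,"turn":0,"gripper":0}])

```text
time_s: 22.47
eef_pos: [543.0, -129.7, 78.7]
ee_rot: [1.571, 0.926, -1.571]
ft_force: [0.3, 0.4, 3.0]
finger_gap: 0.1
```

```bash
python3 st.py | cut -c1-200
python3 - <<'E'
from h import *
from workcell import *
F=[]
for i in range(5): c=camera("top");F.append(read_state()["ft_force"])
print(np.mean(F,0))
E
```

```text
t 22.47 pos [ 543.  -129.7   78.7] yaw -28.99 tilt [-1.e+00  1.e-04 -0.e+00] q [-0.137  0.661  0.405  2.121 -0.57   0.465  0.203] F [0.33 0.41 2.97] T [ 0.016  0.014 -0.024] gap 0.1
MEAN Tz 0.009 yaw -28.99 shaft -28.75 windup 0.004
[0.19381357 0.17360533 2.05580373]
```

Call:
carry_out(deltas=[{"dx":0.03,"dy":0,"dz":0,"turn":0,"gripper":0},{"dx":0.05,"dy":0,"dz":0,"turn":0,"gripper":0}])

```text
time_s: 23.18
eef_pos: [543.0, -129.7, 78.2]
ee_rot: [1.571, 0.926, -1.571]
ft_force: [0.6, 0.2, 3.5]
finger_gap: -0.6
```

Call:
carry_out(deltas=[{"dx":0.03,"dy":0,"dz":0,"turn":0,"gripper":0},{"dx":0.05,"dy":0,"dz":0,"turn":0,"gripper":0}])

```text
time_s: 23.35
eef_pos: [543.0, -129.7, 77.7]
ee_rot: [1.571, 0.926, -1.571]
ft_force: [0.2, -0.4, 3.1]
finger_gap: -0.1
```

Call:
carry_out(deltas=[{"dx":0.03,"dy":0,"dz":0,"turn":0,"gripper":0},{"dx":0.05,"dy":0,"dz":0,"turn":0,"gripper":0}])

```text
time_s: 23.52
eef_pos: [543.0, -129.7, 77.2]
ee_rot: [1.571, 0.926, -1.571]
ft_force: [0.1, 0.5, 3.5]
finger_gap: 0.1
```

Call:
carry_out(deltas=[{"dx":0.03,"dy":0,"dz":0,"turn":0,"gripper":0},{"dx":0.06,"dy":0,"dz":0,"turn":0,"gripper":0}])

```text
time_s: 23.68
eef_pos: [543.0, -129.7, 76.6]
ee_rot: [1.571, 0.926, -1.571]
ft_force: [0.1, -0.5, 3.5]
finger_gap: -0.1
```

Call:
carry_out(deltas=[{"dx":0.03,"dy":0,"dz":0,"turn":0,"gripper":0},{"dx":0.06,"dy":0,"dz":0,"turn":0,"gripper":0}])

```text
time_s: 23.85
eef_pos: [543.0, -129.7, 76.0]
ee_rot: [1.571, 0.926, -1.571]
ft_force: [1.1, -0.0, 3.3]
finger_gap: 0.3
```

The pin is past the block with a steady 3.5 N. I go on down.

Call:
carry_out(deltas=[{"dx":0.05,"dy":0,"dz":0,"turn":0,"gripper":0},{"dx":0.1,"dy":0,"dz":0,"turn":0,"gripper":0},{"dx":0.15,"dy":0,"dz":0,"turn":0,"gripper":0},{"dx":0.2,"dy":0,"dz":0,"turn":0,"gripper":0}])

```text
time_s: 24.18
eef_pos: [543.0, -129.7, 74.0]
ee_rot: [1.571, 0.926, -1.571]
ft_force: [-0.1, -0.3, 3.1]
finger_gap: 0.4
```

Call:
carry_out(deltas=[{"dx":0.05,"dy":0,"dz":0,"turn":0,"gripper":0},{"dx":0.1,"dy":0,"dz":0,"turn":0,"gripper":0}])

```text
time_s: 24.35
eef_pos: [543.0, -129.7, 72.9]
ee_rot: [1.571, 0.926, -1.571]
ft_force: [-0.6, -0.6, 2.8]
finger_gap: -0.1
```

Call:
carry_out(deltas=[{"dx":0.03,"dy":0,"dz":0,"turn":0,"gripper":0},{"dx":0.05,"dy":0,"dz":0,"turn":0,"gripper":0}])

```text
time_s: 24.52
eef_pos: [543.0, -129.7, 72.5]
ee_rot: [1.571, 0.926, -1.571]
ft_force: [-0.3, -0.6, 3.1]
finger_gap: 0.3
```

Call:
carry_out(deltas=[{"dx":0.02,"dy":0,"dz":0,"turn":0,"gripper":0},{"dx":0.04,"dy":0,"dz":0,"turn":0,"gripper":0}])

```text
time_s: 24.68
eef_pos: [543.1, -129.7, 72.2]
ee_rot: [1.571, 0.926, -1.571]
ft_force: [-0.2, -0.2, 7.2]
finger_gap: -0.0
```

Call:
carry_out(deltas=[{"dx":0.02,"dy":0,"dz":0,"turn":0,"gripper":0},{"dx":0.03,"dy":0,"dz":0,"turn":0,"gripper":0}])

```text
time_s: 24.85
eef_pos: [543.0, -129.7, 72.1]
ee_rot: [1.572, 0.926, -1.571]
ft_force: [-0.1, 0.4, 10.0]
finger_gap: -0.1
```

The force rises at z = 72.1, which is the end of travel. I retreat and check.

Call:
carry_out(deltas=[{"dx":-0.5,"dy":0,"dz":0,"turn":0,"gripper":0},{"dx":-2,"dy":0,"dz":0,"turn":0,"gripper":0},{"dx":-5,"dy":0,"dz":0,"turn":0,"gripper":0},{"dx":-8,"dy":0,"dz":0,"turn":0,"gripper":0},{"dx":-10,"dy":-2,"dz":0,"turn":0,"gripper":0},{"dx":-10,"dy":-5,"dz":0,"turn":0,"gripper":0},{"dx":-10,"dy":-5,"dz":0,"turn":0,"gripper":0}])

```text
time_s: 25.43
eef_pos: [494.4, -103.2, 172.4]
ee_rot: [1.571, 0.93, -1.573]
ft_force: [-2.2, 0.5, -0.7]
finger_gap: -0.1
```

```bash
python3 st.py
python3 - <<'E'
from h import *
from workcell import *
c=camera("side");im=c["color"]
c0=dict(np.load("side0.npz"))
a=np.hstack([cv2.resize(x[220:400,240:440],None,fx=2,fy=2.5) for x in(c0["color"],im)])
cv2.imwrite("pics/s6.png",a[:,:,::-1])
h=cv2.cvtColor(im,cv2.COLOR_RGB2HSV)
red=((h[...,0]<8)|(h[...,0]>172))&(h[...,1]>120)&(h[...,2]>60);red[:270]=0;red[330:]=0;red[:,:240]=0;red[:,320:]=0
ys,xs=np.nonzero(red);print(xs.mean(),ys.mean(),xs.min(),xs.max(),ys.min(),ys.max())
for z in(82,77.5,72,67.5):print(z,proj(c,(543.3,-129.8,z)))
E
```

```text
t 25.43 pos [ 494.4 -103.2  172.4] yaw -28.97 tilt [-1.0e+00 -4.2e-03 -9.0e-04] q [-0.299  0.478  0.56   2.176 -0.45   0.603  0.082] F [-2.24  0.47 -0.68] T [0.025 0.106 0.025] gap -0.1
MEAN Tz 0.005 yaw -28.96 shaft -28.84 windup 0.002
274.0 299.0 270 278 295 303
82 [273.04742701 294.97788906]
77.5 [273.09360313 296.28319978]
72 [273.14954984 297.86470608]
67.5 [273.19492791 299.14745733]
```

View pics/s6.png

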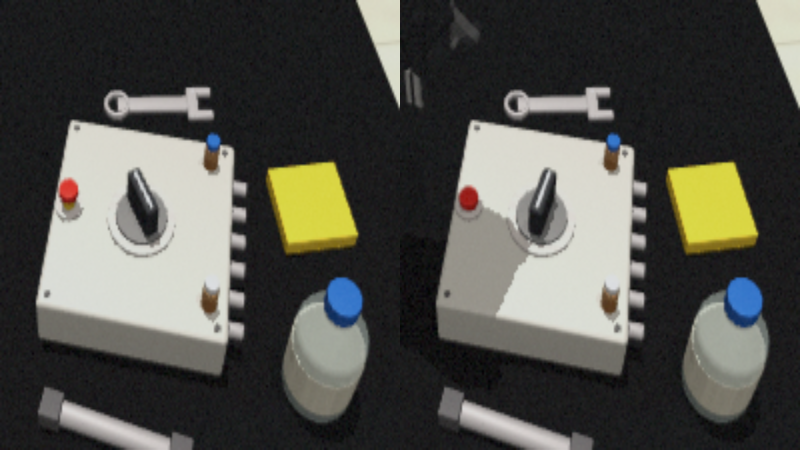

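The side view, before and after, shows the red head at (274,299), down from (274,296) and with no yellow stem visible. Nothing else has moved, and the arm is clear. I hand the job in.

```bash
python3 -c "
from workcell import *
print(finish_job())"
```

```text
the job is handed in; nothing more can be done
None
```

The selector is at its fourth port with the lock pin fully down, and I handed the job in at about 26 s of robot time. It reported no verdict.

- **Finding zero:** I turned the knob anticlockwise over two clicks to the stop. There the torque rose to 0.32 N m (0.14 rad wind-up, limit 0.22), and I backed off to zero torque at rest zero. That means it started in rest 2.
- **Fourth port:** I turned clockwise through rests at about 18°, 40°, 66° and 88° from zero. I let go at the fourth with about 0.01 rad of wind-up. The third rest was about 26° past the second, at the edge of the stated spacing. The fourth is well under the 95° limit.
- **Pin:** it went down at about 3.5 N, passed the 3 mm blocking point freely and bottomed out after about 10 mm. The highest force I read was about 10 N, at the bottom.

**Last checks:** the side picture shows the head lowered with no stem visible. The wrench, notes, bottle, vials and column look unmoved. I did not check the mouse separately, and nothing went near it. The arm is clear of everything.

**Disagreements:** one torque reading on the way to the stop (-0.22, then about -0.10) looked like a click. Averaged readings showed it was noise, and I used averages from then on. The camera estimates of the knob and pin positions differed by up to 2–5 mm, so I averaged them.

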